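# Load the carved ornaments into their finishing cradles

## Task

Pick the four carved ornaments out from among the plain uncarved blanks and seat each one, carved face up and flat on the floor of the recess, in the dark wooden cradle whose recess matches its outline and size: large rosette, small rosette, square boss and leaf. Set them down rather than dropping them, and leave the two plain blanks where they are.

Things in the scene. Friction and masses are not known exactly. Their poses are not given: they have to be found in the camera images.
- large_rosette: Carved ornament: round, 60 mm diameter, with upright sides to 26 mm and a low dome cut with 16 radial flutes, 36 mm high in all (38 mm with a small central button); about 50 g. Loose, pale wood; stands on its flat underside on the bench at the start, any yaw. Origin: centre of the underside, z up.
- small_rosette: Carved ornament: round, 40 mm diameter, upright sides to 26 mm, low dome with 10 radial flutes, 36 mm high in all (38 mm with a small central button); about 22 g. Loose, pale wood; stands on its flat underside on the bench at the start, any yaw. Origin: centre of the underside, z up.
- square_boss: Carved ornament: square, 44 x 44 mm, upright sides to 26 mm, then a low stepped pyramid with lines to corners and edges, 37 mm high in all; x and y axes square to its sides; about 30 g. Loose, pale wood; stands on its flat underside on the bench at the start, any yaw. Origin: centre of the underside, z up.
- leaf: Carved ornament: oblong leaf with round ends, 72 mm long along its x axis and 32 mm wide along its y axis, upright sides to 26 mm, ridged top with a long vein and side veins, 33 mm high (35 mm with the vein); about 30 g. Loose, pale wood; stands on its flat underside on the bench at the start, any yaw. Origin: centre of the underside, z up.
- round_blank: Uncarved blank: plain flat-topped disc, 60 mm diameter, 30 mm high, no flutes, about 50 g; not to be moved. Loose, pale wood; stands on its flat underside on the bench at the start, any yaw. Origin: centre of the underside, z up.
- square_blank: Uncarved blank: plain flat-topped square block, 44 x 44 x 30 mm, no carving, about 35 g; not to be moved. Loose, pale wood; stands on its flat underside on the bench at the start, any yaw. Origin: centre of the underside, z up.
- large_round_cradle: Cradle for the large rosette: block 96 x 96 mm with a round recess 72 mm in diameter. Fixed dark wooden block lying on the bench, 13 mm high. Its open recess is 5 mm deep with a flat cork-coloured floor 8 mm above the bench. Origin: centre of the block's underside (also the recess centre), z up.
- small_round_cradle: Cradle for the small rosette: block 76 x 76 mm with a round recess 52 mm in diameter. Fixed dark wooden block lying on the bench, 13 mm high. Its open recess is 5 mm deep with a flat cork-coloured floor 8 mm above the bench. Origin: centre of the block's underside (also the recess centre), z up.
- square_cradle: Cradle for the square boss: block 80 x 80 mm with a square recess 56 x 56 mm, x and y axes square to its sides. Fixed dark wooden block lying on the bench, 13 mm high. Its open recess is 5 mm deep with a flat cork-coloured floor 8 mm above the bench. Origin: centre of the block's underside (also the recess centre), z up.
- oblong_cradle: Cradle for the leaf: block 108 mm (along its x axis) x 68 mm (along y) with a rectangular recess 84 mm (x) x 44 mm (y). Fixed dark wooden block lying on the bench, 13 mm high. Its open recess is 5 mm deep with a flat cork-coloured floor 8 mm above the bench. Origin: centre of the block's underside (also the recess centre), z up.

How it is judged (in metres and radians):
At the end, for the whole second after the job is handed in: Each carved ornament lies at rest in its own cradle: its centre within 12 mm of the recess centre, its underside on the recess floor (at most 2.5 mm above it), carved face up and within 0.12 rad of level; both plain blanks are within 15 mm of where they started (horizontal distance between large_rosette and large_round_cradle below 0.012 m and z of large_rosette in the frame of large_round_cradle between 0.005 and 0.0105 m and angle between each of large_rosette, small_rosette, square_boss, leaf's own z axis and vertical below 0.12 rad and linear speed of each of large_rosette, small_rosette, square_boss, leaf below 0.02 m/s and angular speed of each of large_rosette, small_rosette, square_boss, leaf below 0.2 rad/s and horizontal distance between small_rosette and small_round_cradle below 0.012 m and z of small_rosette in the frame of small_round_cradle between 0.005 and 0.0105 m and horizontal distance between square_boss and square_cradle below 0.012 m and z of square_boss in the frame of square_cradle between 0.005 and 0.0105 m and horizontal distance between leaf and oblong_cradle below 0.012 m and z of leaf in the frame of oblong_cradle between 0.005 and 0.0105 m and distance of each of round_blank, square_blank from where it was at the start of the episode below 0.015 m); the robot touches nothing.
It fails at once if a carved ornament is dropped or thrown: it moves faster than 0.7 m/s (a free fall of about 25 mm) without being held ((linear speed of large_rosette above 0.7 m/s and contact force between the fingers and large_rosette below 0.02 N) or (linear speed of small_rosette above 0.7 m/s and contact force between the fingers and small_rosette below 0.02 N) or (linear speed of square_boss above 0.7 m/s and contact force between the fingers and square_boss below 0.02 N) or (linear speed of leaf above 0.7 m/s and contact force between the fingers and leaf below 0.02 N)).
It fails at once if a plain blank is moved by 15 mm or more (distance of any of round_blank, square_blank from where it was at the start of the episode above 0.015 m).
It also fails if it takes over 93 s, if anything falls off the work surface, if the arm or the gripper's body presses on something with over 40 N, if the wrist force passes 120 N, or if a joint passes its speed limit or range.

## Robot

A 7-joint arm with a two-finger parallel gripper is mounted at the origin on the work surface. World frame = base frame: x ahead of the robot, y to its left, z up, the work surface at z = 0. Lengths are in m, angles in degrees, forces in N, time in s.
With the tool pointing down it reaches from about 0.425 to 0.95 m from the base axis. Payload 16.7 kg.
Tool frame: the origin (TCP) lies on the centre line of the jaws, within the pads' length; the fingertips stand 14 mm ahead of it and the grasp point (between the pads) lies 5 mm behind it; z points along the fingers, y is the line along which they close (so a half turn about z gives the same grasp; the last joint's range is limited). The gripper opens to 94 mm and grips with 3 to 60 N. Pads are 16 mm wide; open, the fingers measure 119 mm over their backs; the gripper's body (75 mm by 177 mm) begins 78 mm behind the grasp point.
Start: joints at [-79.784, 24.414, 4.234, 92.017, -1.954, 63.644, -3.845], TCP at [0.217, 0.639, 0.219] pointing down, gripper open.
Joint ranges: [-163.25, 163.25], [-28.42, 122.38], [-70.27, 78.77], [12.13, 141.07], [-58.53, 238.53], [9.26, 117.41], [-156.51, 156.51]. Speed limits (degrees/s): [108.29, 108.29, 136.94, 136.94, 172.46, 172.46, 172.46].

## Interface

Orientations are given as [roll, pitch, yaw] about the fixed x, y, z axes, in that order (R = Rz(yaw) Ry(pitch) Rx(roll)).
In Python, from bench import ctrl, eyes, close_job gives the robot as it stands. The module is installed in compiled form; this text tells all that it offers.
- The arm moves only by the shell command python3 -m creep 'ROWS' [FORCE]. ROWS is JSON, a list that holds one entry, the list of rows, each a list of 7 numbers: the opening, from 0 (shut) to 1 (fully open), then the shift along the world's x, y, z as a fraction of full scale, then the turn, a rotation vector about the world's x, y, z as a fraction of full scale. In form: [[[hand, x, y, z, rx, ry, rz], ...]]. A call has 1 to 20 rows; each row shifts and turns the commanded pose from where the row before left it; what a row does not reach is not made up. Full scale, the value 1, is 0.2 m for a shift and 1.5 rad for a turn. A row lasts 1/8 s, in which the tool goes at most 62.5 mm and 10.7 degrees, less where a joint would pass 70% of its speed; a pose out of reach is approached as far as the arm can. A call with a number of a shift or a turn outside -1 to 1 is refused whole. A call with a gripper value outside its range is refused whole. The fingers move at their own pace and stop on an object; FORCE is the grip in N (left out, the last holds). Time passes only in rows, so rows that do not move let the fingers close. It gives the time, the measured TCP pose, the force, the opening and the grip force at its end, in the units of the state.
- ctrl.get_state(): the state, without advancing time (a new reading comes with each control period).
- eyes.snapshot(name): name is "scene" or "top" or "wrist"; returns a dict with "pixels" (480x640x3 uint8, red, green, blue), "intrinsics" (3x3 intrinsics, pixels), "eye" and "attitude" of the camera in the world. Camera axes: x right, y down, z forward; pixel columns grow to the right and rows downward; lengths in m; the calibration is good to about 2 mm. A picture is of the moment at which its call begins. There is no depth.
- close_job(): hands the job in; it is judged then, once.
The state is a dict: "t": time; "joint_positions": joint angles; "dq": joint speeds; "effort": joint torques, N m; "tcp_pos": TCP position; "tcp_rot": TCP orientation; "contact_force": force on the tool from outside, world axes, zero at the start; "moment": the same for the moment, N m; "gripper_width": finger opening in m; "grip_force": force on a finger pad.
Only numpy, scipy, OpenCV 4.12 (cv2) and the standard library are available. Lean on these libraries where they do the work, as an engineer would, in place of code of your own. Each camera call takes 0.05 s, during which the arm holds its last target. There are 200 camera calls.

## Working session

There is one attempt and no reset: what is moved stays moved. The work goes in short steps, Python scripts to look and compute and a shell command to move; the robot and the scene stay as the last step left them, time stands still between calls to the robot, and variables do not carry over. Pictures are saved under pics/ and viewed, at most 14 in all, crops included, and the job is handed in when it is done.

```bash
mkdir -p pics
python3 - <<'E'
from bench import ctrl, eyes
import cv2,numpy as np,json
s=ctrl.get_state();print({k:s[k] for k in('t','tcp_pos','tcp_rot','gripper_width')})
for n in('top','scene'):
    d=eyes.snapshot(n);cv2.imwrite(f'pics/{n}0.png',cv2.cvtColor(d['pixels'],cv2.COLOR_RGB2BGR))
    print(n,d['intrinsics'],d['eye'],d['attitude'])
E
```

```text
{'t': 0.0, 'tcp_pos': array([0.21721002, 0.63867359, 0.21881243]), 'tcp_rot': array([-1.79930585e+02,  3.67331687e-03,  1.61216910e+02]), 'gripper_width': 0.09417745991823624}
top [[498.26985378   0.         329.0804716 ]
 [  0.         498.26985378 237.23780689]
 [  0.           0.           1.        ]] [0.46365378 0.00806697 0.94181515] [-174.91902334   -1.16119998  -89.60583382]
scene [[576.98706592   0.         319.08368859]
 [  0.         576.98706592 242.49416464]
 [  0.           0.           1.        ]] [0.87554069 0.63363309 0.89534224] [-141.1322444    -0.60785479  150.47387174]
```

View pics/top0.png

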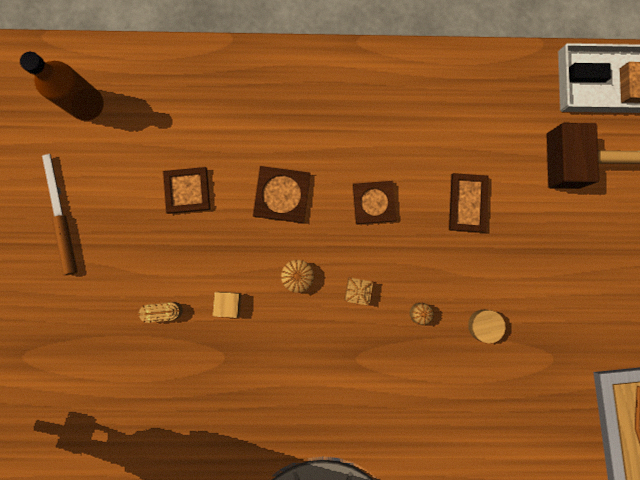

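View pics/scene0.png

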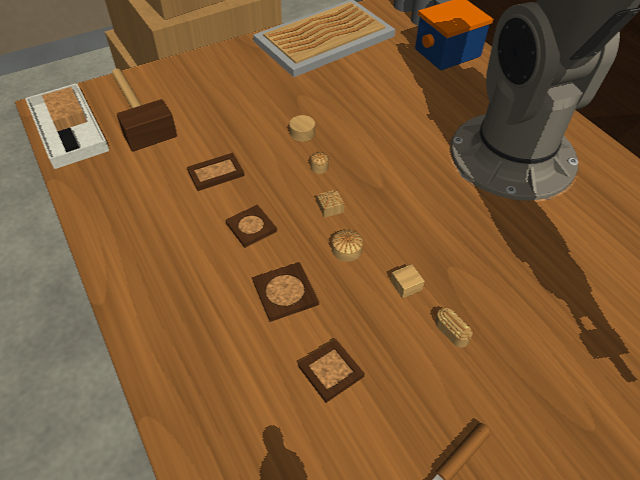

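The top view shows the cradles along a row: square (187,190), large round (282,194), small round (375,202) and oblong (469,203). The ornaments are leaf (160,313), large rosette (297,276), square boss (359,291) and small rosette (422,314). The blanks are the square one at (226,305) and the round one at (488,326). The scene view agrees with this.

```bash
cat > h.py <<'E'
import cv2,numpy as np
from scipy.spatial.transform import Rotation as R
from bench import ctrl, eyes
def ray(d,px,z):
    px=np.atleast_2d(px).astype(float);v=np.c_[px,np.ones(len(px))]@np.linalg.inv(d['intrinsics']).T
    w=v@R.from_euler('xyz',d['attitude'],degrees=True).as_matrix().T
    e=np.array(d['eye']);return (e+w*((z-e[2])/w[:,2])[:,None])[:,:2]
def proj(d,P):
    c=(np.atleast_2d(P)-d['eye'])@R.from_euler('xyz',d['attitude'],degrees=True).as_matrix()
    q=c@d['intrinsics'].T;return q[:,:2]/q[:,2:]
def big(m):
    c,_=cv2.findContours(m.astype(np.uint8),cv2.RETR_EXTERNAL,cv2.CHAIN_APPROX_NONE)
    return cv2.convexHull(max(c,key=cv2.contourArea))
def rect(p):  # centre, size, angle of long side (deg, mod 180) in world mm
    c,(w,h),a=cv2.minAreaRect((p*1000).astype(np.float32))
    if w<h:w,h,a=h,w,a+90
    return np.round(c,1),round(w,1),round(h,1),round((a+90)%180-90,1)
E
python3 - <<'E'
from h import *
d=eyes.snapshot('top');im=d['pixels'];hsv=cv2.cvtColor(im,cv2.COLOR_RGB2HSV)
Q=dict(leaf=(160,313),sqblank=(226,305),lros=(297,276),boss=(359,291),sros=(422,314),rblank=(488,326),Csq=(187,190),Clr=(282,194),Csr=(375,202),Cob=(469,203))
for n,(x,y) in Q.items():
    print(n,'ctr',hsv[y-2:y+3,x-2:x+3].reshape(-1,3).mean(0).round(),end=' ')
    for o in((24,0),(-36,0),(0,-36)):print(hsv[y+o[1]-2:y+o[1]+3,x+o[0]-2:x+o[0]+3].reshape(-1,3).mean(0).round(),end=' ')
    print()
v=[cv2.resize(im[y-40:y+40,x-40:x+40],(160,160),interpolation=0) for x,y in Q.values()]
mk=[cv2.resize(cv2.cvtColor(hsv[y-40:y+40,x-40:x+40,1],cv2.COLOR_GRAY2RGB),(160,160)) for x,y in Q.values()]
cv2.imwrite('pics/crops.png',cv2.cvtColor(np.vstack([np.hstack(v[:5]),np.hstack(v[5:]),np.hstack(mk[:5])]),cv2.COLOR_RGB2BGR))
E
```

```text
leaf ctr [ 16. 182. 170.] [ 13. 206.  74.] [ 13. 208. 148.] [ 13. 207. 151.] 
sqblank ctr [ 18. 165. 216.] [ 13. 208.  77.] [ 13. 206. 128.] [ 14. 208. 158.] 
lros ctr [ 13. 207. 149.] [ 13. 213.  76.] [ 14. 209. 147.] [ 14. 208. 146.] 
boss ctr [ 16. 174. 174.] [ 13. 206. 149.] [ 13. 208. 149.] [ 14. 207. 152.] 
sros ctr [ 14. 203. 154.] [ 14. 210. 143.] [ 13. 210. 148.] [ 13. 209. 146.] 
rblank ctr [ 17. 166. 200.] [ 13. 208. 118.] [ 13. 208. 144.] [ 13. 207. 157.] 
Csq ctr [ 14. 180. 190.] [ 13. 206.  87.] [ 14. 207. 163.] [ 13. 206. 150.] 
Clr ctr [ 14. 180. 185.] [ 11. 209.  69.] [ 14. 208. 165.] [ 14. 208. 152.] 
Csr ctr [ 14. 180. 184.] [ 13. 208. 123.] [ 14. 208. 156.] [ 13. 207. 154.] 
Cob ctr [ 14. 181. 185.] [ 13. 207. 159.] [ 14. 207. 156.] [ 13. 207. 154.]
```

View pics/crops.png

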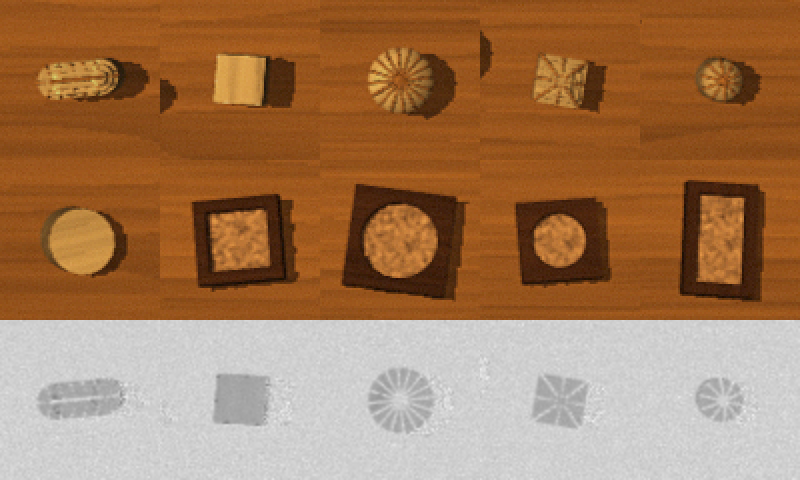

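The crops show the carved and plain pieces clearly. Low saturation separates pale wood and cork from the bench.

```bash
cat >> h.py <<'E'
def mask(im,thr=196):
    s=cv2.cvtColor(cv2.GaussianBlur(im,(3,3),0),cv2.COLOR_RGB2HSV)[...,1]
    return cv2.morphologyEx((s<thr).astype(np.uint8),cv2.MORPH_CLOSE,np.ones((5,5),np.uint8))
def blob(d,px,z,r=45,thr=196):
    m=mask(d['pixels'],thr);x,y=map(int,px)
    n,l,st,c=cv2.connectedComponentsWithStats(m)
    k=min((i for i in range(1,n) if st[i,4]>60),key=lambda i:np.hypot(*(c[i]-px)))
    h=big(l==k);M=cv2.moments(h);return ray(d,h[:,0],z),ray(d,[[M['m10']/M['m00'],M['m01']/M['m00']]],z)[0]
E
python3 - <<'E'
from h import *
t=eyes.snapshot('top');s=eyes.snapshot('scene')
print(s['attitude'],proj(s,[[.4,0,0]]))
Q=dict(leaf=(160,313),sqblank=(226,305),lros=(297,276),boss=(359,291),sros=(422,314),rblank=(488,326),Csq=(187,190),Clr=(282,194),Csr=(375,202),Cob=(469,203))
for n,p in Q.items():
    z=.008 if n[0]=='C' else .016
    h,c=blob(t,p,z);q=proj(s,[[*c,z]])[0];h2,c2=blob(s,q,z)
    print(n,'top',(c*1000).round(1),*rect(h),'| scene',(c2*1000).round(1),q.round())
E
```

```text
[-141.1322444    -0.60785479  150.47387174] [[363.66067611 218.63412982]]
leaf top [406.3 298.4] [406.4 298. ] 80.0 35.2 -86.3 | scene [513.7  15.3] [452. 326.]
sqblank top [420.7 178. ] [420.5 177.7] 52.1 47.4 86.8 | scene [513.7  15.3] [406. 280.]
lros top [474.2  48.6] [474.5  48.6] 61.0 60.7 52.0 | scene [513.7  15.3] [345. 243.]
boss top [446.3 -65.4] [446.5 -65.3] 48.7 46.6 80.1 | scene [513.7  15.3] [329. 201.]
sros top [ 406.5 -181.4] [ 406.2 -181.8] 46.3 38.4 -89.7 | scene [513.7  15.3] [318. 161.]
rblank top [ 384.4 -303.2] [ 385.  -303.2] 68.5 64.8 45.0 | scene [513.7  15.3] [300. 126.]
Csq top [634.2 260.3] [633.7 260.3] 67.7 62.5 -1.1 | scene [510.4   9.7] [329. 368.]
Clr top [627.9  81.4] [628.1  81.2] 79.0 78.6 34.9 | scene [510.4   9.7] [283. 290.]
Csr top [612.  -96.6] [ 612.5 -101. ] 66.7 53.4 60.7 | scene [510.4   9.7] [250. 223.]
Cob top [ 613.6 -278.8] [ 611.3 -279.8] 97.0 55.6 -2.8 | scene [510.4   9.7] [214. 168.]
```

Run:
```python
from h import *
t=eyes.snapshot('top');s=eyes.snapshot('scene')
def cork(d,p):
    b=cv2.GaussianBlur(d['pixels'],(3,3),0);hv=cv2.cvtColor(b,cv2.COLOR_RGB2HSV)
    m=((hv[...,1]<197)&(hv[...,2]>125)).astype(np.uint8)
    m=cv2.morphologyEx(m,cv2.MORPH_OPEN,np.ones((3,3),np.uint8))
    n,l,st,c=cv2.connectedComponentsWithStats(m)
    k=min((i for i in range(1,n) if st[i,4]>200),key=lambda i:np.hypot(*(c[i]-p)))
    h=big(l==k);M=cv2.moments(h);return ray(d,h[:,0],.008),ray(d,[[M['m10']/M['m00'],M['m01']/M['m00']]],.008)[0]
for n,p in dict(Csq=(187,190),Clr=(282,194),Csr=(375,202),Cob=(469,203)).items():
    h,c=cork(t,p);q=proj(s,[[*c,.008]])[0];h2,c2=cork(s,q)
    print(n,(c*1000).round(1),*rect(h),'| scene',(c2*1000).round(1),*rect(h2))
```

```text
Csq [634.6 259.1] [634.4 259.3] 53.9 52.8 6.0 | scene [632.7 262.2] [632.4 261.7] 54.3 52.8 7.1
Clr [627.9  79.8] [627.9  79.9] 68.5 67.5 -44.0 | scene [626.3  82.5] [625.6  81.7] 68.5 64.8 -29.1
Csr [614.4 -95.8] [613.8 -96. ] 48.0 47.6 0.1 | scene [613.1 -92.7] [613.  -92.5] 46.6 45.6 -26.0
Cob [ 615.5 -276.3] [ 615.9 -276.1] 82.4 41.3 -3.5 | scene [ 614.5 -272.6] [ 613.8 -272.6] 82.3 39.3 -2.5
```

```bash
python3 -m creep '[[[1,0.16,-0.25,0,0,0,-0.1],[1,0.16,-0.25,0,0,0,-0.1],[1,0.16,-0.25,0,0,0,-0.1],[1,0.16,-0.25,0,0,0,-0.1],[1,0.16,-0.25,0,0,0,-0.1],[1,0.14,-0.25,0,0,0,-0.1],[1,0,-0.2,0,0,0,-0.1],[1,0,0,0,0,0,-0.08],[1,0,0,0,0,0,0],[1,0,0,0,0,0,0]]]' 15
```

```text
t: 1.6
tcp_pos: [0.4052, 0.2995, 0.2195]
tcp_rot: [180.0, -0.0, 94.4]
contact_force: [-0.4, 0.3, 0.1]
gripper_width: 0.0943
grip_force: 0.0
```

Run:
```python
from h import *
d=eyes.snapshot('wrist');cv2.imwrite('pics/w0.png',cv2.cvtColor(d['pixels'],cv2.COLOR_RGB2BGR))
print(d['eye'],d['attitude'])
q=proj(d,[[.406,.298,.016]])[0];print(q)
h,c=blob(d,q,.016);print((c*1000).round(1),rect(h))
h,c=blob(d,q,.030);print((c*1000).round(1),rect(h))
```

```text
[0.40022705 0.3707737  0.384818  ] [ 1.65871154e+02 -6.16692475e-02  4.40927174e+00]
[322.10539749 223.16083742]
[404.5 279.1] (array([408.7, 228.1]), 877.1, 575.3, 4.3)
[404.3 282.6] (array([408.3, 233.6]), 843.8, 553.5, 4.3)
```

View pics/w0.png

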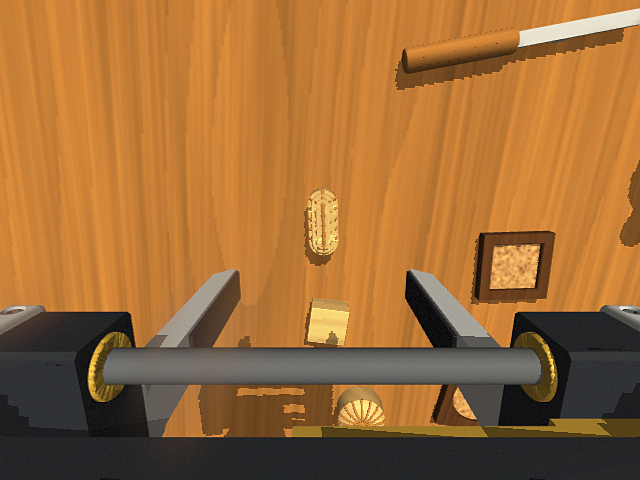

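The wrist view shows the leaf at (322,222), almost exactly where predicted, midway between the fingers and with its long axis across the closing line. I'll do one finer measurement with a stricter mask.

Run:
```python
from h import *
d=eyes.snapshot('wrist');q=proj(d,[[.406,.298,.016]])[0]
S=cv2.cvtColor(d['pixels'],cv2.COLOR_RGB2HSV)
print(S[222,270:370:6].tolist())
for thr in(150,160,170,180):
    h,c=blob(d,q,.018,thr=thr);print(thr,(c*1000).round(1),rect(h))
```

```text
[[15, 185, 192], [15, 184, 201], [15, 178, 179], [15, 188, 184], [16, 187, 179], [15, 182, 188], [15, 186, 129], [18, 148, 226], [20, 144, 236], [14, 177, 197], [15, 179, 195], [20, 143, 237], [15, 182, 198], [15, 182, 211], [15, 186, 212], [15, 184, 208], [15, 186, 210]]
150 [406.6 300.3] (array([406.8, 299.4]), 73.0, 31.7, -84.2)
160 [406.4 300.5] (array([406.3, 299.9]), 74.3, 32.1, -85.0)
170 [406.3 300.2] (array([406.4, 299.4]), 75.6, 33.8, -84.3)
180 [405.  297.2] (array([405. , 294.4]), 87.2, 37.8, -85.0)
```

```bash
python3 -m creep '[[[1,0.006,0,-0.2,0,0,0.01],[1,0,0,-0.2,0,0,0],[1,0,0,-0.2,0,0,0],[1,0,0,-0.15,0,0,0],[1,0,0,-0.12,0,0,0],[1,0,0,-0.07,0,0,0],[1,0,0,-0.04,0,0,0],[1,0,0,0,0,0,0],[0.2,0,0,0,0,0,0],[0.2,0,0,0,0,0,0],[0.2,0,0,0,0,0,0],[0.2,0,0,0,0,0,0],[0.2,0,0,0,0,0,0],[0.2,0,0,0,0,0,0],[0.2,0,0,0,0,0,0],[0.2,0,0,0,0,0,0]]]' 15
```

```text
t: 3.7
tcp_pos: [0.4066, 0.299, 0.0235]
tcp_rot: [-180.0, -0.0, 95.0]
contact_force: [0.2, -0.3, 0.0]
gripper_width: 0.0319
grip_force: 15.0
```

```bash
python3 -m creep '[[[0.2,0,0,0.08,0,0,0],[0.2,0,0,0.2,0,0,0],[0.2,0,0,0.2,0,0,0],[0.2,0.04,-0.1,0,0,0,-0.04],[0.2,0.074,-0.205,0,0,0,-0.08],[0.2,0.074,-0.205,0,0,0,-0.08],[0.2,0.074,-0.205,0,0,0,-0.08],[0.2,0.074,-0.205,0,0,0,-0.08],[0.2,0.074,-0.205,0,0,0,-0.08],[0.2,0.074,-0.205,0,0,0,-0.08],[0.2,0.074,-0.205,0,0,0,-0.08],[0.2,0.074,-0.205,0,0,0,-0.08],[0.2,0.074,-0.205,0,0,0,-0.08],[0.2,0.074,-0.205,0,0,0,-0.08],[0.2,0.074,-0.205,0,0,0,-0.08],[0.2,0.074,-0.205,0,0,0,-0.08],[0.2,0.074,-0.205,0,0,0,-0.08],[0.2,0.04,-0.1,0,0,0,-0.06],[0.2,0,0,0,0,0,0],[0.2,0,0,0,0,0,0]]]'
python3 - <<'E'
from h import *
v=[]
for n in('top','wrist'):
    d=eyes.snapshot(n);i=d['pixels'];
    if n=='top':i=cv2.resize(i[100:340,340:640],(600,480))
    else:i=cv2.resize(i,(200,150));i=np.vstack([i,np.zeros((330,200,3),np.uint8)])
    v.append(i)
cv2.imwrite('pics/p1.png',cv2.cvtColor(np.hstack(v),cv2.COLOR_RGB2BGR))
E
```

```text
t: 6.2
tcp_pos: [0.6143, -0.2736, 0.1192]
tcp_rot: [-180.0, 0.0, -2.9]
contact_force: [-0.4, 0.3, 0.2]
gripper_width: 0.032
grip_force: 15.0
```

View pics/p1.png

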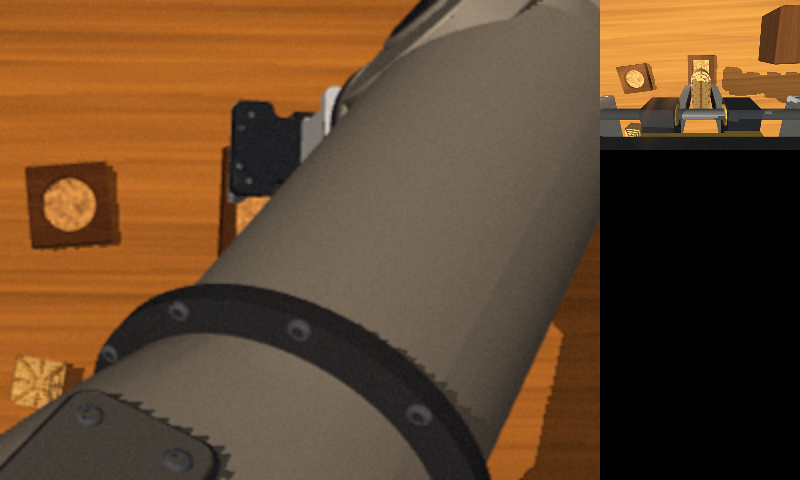

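The arm blocks the top view, but the wrist inset shows the leaf in the jaws, lined up with the oblong cradle. I'll lower it gently.

```bash
python3 -m creep '[[[0.2,0.003,-0.008,-0.12,0,0,0],[0.2,0,0,-0.12,0,0,0],[0.2,0,0,-0.08,0,0,0],[0.2,0,0,-0.05,0,0,0],[0.2,0,0,-0.03,0,0,0],[0.2,0,0,-0.02,0,0,0],[0.2,0,0,-0.013,0,0,0],[0.2,0,0,0,0,0,0],[0.2,0,0,0,0,0,0]]]'
```

```text
t: 7.42
tcp_pos: [0.6157, -0.2756, 0.0331]
tcp_rot: [180.0, -0.0, -2.9]
contact_force: [-0.4, 0.3, -0.1]
gripper_width: 0.0317
grip_force: 15.0
```

```bash
python3 -m creep '[[[0.2,0,0,-0.004,0,0,0],[0.2,0,0,-0.004,0,0,0],[0.2,0,0,0,0,0,0]]]'
```

```text
t: 7.8
tcp_pos: [0.6156, -0.2756, 0.0315]
tcp_rot: [-180.0, -0.0, -2.9]
contact_force: [-0.9, 1.6, 4.1]
gripper_width: 0.0322
grip_force: 15.0
```

Contact came at exactly the floor height, so I'll release, retreat and go above the small rosette.

```bash
python3 -m creep '[[[0.65,0,0,0,0,0,0],[0.65,0,0,0,0,0,0],[0.65,0,0,0,0,0,0],[0.65,0,0,0,0,0,0],[0.65,0,0,0.05,0,0,0],[0.65,0,0,0.15,0,0,0],[0.65,0,0,0.2,0,0,0],[0.65,0,0,0.2,0,0,0],[0.65,-0.15,0.067,0,0,0,0],[0.65,-0.15,0.067,0,0,0,0],[0.65,-0.15,0.067,0,0,0,0],[0.65,-0.15,0.067,0,0,0,0],[0.65,-0.15,0.067,0,0,0,0],[0.65,-0.15,0.067,0,0,0,0],[0.65,-0.148,0.069,0,0,0,0],[0.65,0,0,0,0,0,0],[0.65,0,0,0,0,0,0]]]'
python3 - <<'E'
from h import *
v=[]
s=eyes.snapshot('scene');w=eyes.snapshot('wrist');t=eyes.snapshot('top')
for n,p in dict(leafplaced=(615.5,-275,24),lros=(474.2,48.6,16),boss=(446.3,-65.4,16),sros=(406.5,-181.4,16)).items():
    p=np.array(p)/1000
    for nm,d,th in(('scene',s,170),('scene',s,185),('wrist',w,160),('top',t,196)):
        q=proj(d,[p])[0]
        if not(0<q[0]<640 and 0<q[1]<480):continue
        h,c=blob(d,q,p[2],thr=th);print(n,nm,q.round(),(c*1000).round(1),*rect(h))
cv2.imwrite('pics/p2.png',cv2.cvtColor(np.hstack([s['pixels'][80:480,120:520],cv2.resize(w['pixels'],(400,400))]),cv2.COLOR_RGB2BGR))
E
```

```text
t: 9.93
tcp_pos: [0.4068, -0.1813, 0.1518]
tcp_rot: [-180.0, -0.1, -2.9]
contact_force: [-0.4, -0.4, 0.2]
gripper_width: 0.0613
grip_force: 0.0
leafplaced scene [213. 164.] [ 617.2 -266.6] [ 617.7 -268.9] 85.7 69.9 -3.1
leafplaced scene [213. 164.] [517.  21.] [ 385.  -162.3] 1875.1 1363.9 -28.4
leafplaced top [471. 201.] [ 614.5 -274.4] [ 615.5 -275.8] 88.9 57.1 -3.3
lros scene [345. 243.] [474.   53.6] [473.4  53.8] 82.7 63.0 59.7
lros scene [345. 243.] [513.7  15.3] [ 380.5 -169.6] 1892.4 1376.5 -28.4
lros wrist [ 58. 174.] [474.8  51.1] [474.3  50.8] 79.0 61.2 -86.2
lros top [297. 276.] [473.9  48.8] [474.4  48.9] 61.6 60.3 56.7
boss scene [329. 201.] [446.4 -58.9] [445.4 -59.7] 70.9 57.1 79.5
boss scene [329. 201.] [513.7  15.3] [ 380.5 -169.6] 1892.4 1376.5 -28.4
boss wrist [191. 199.] [446.5 -61.9] [445.9 -61.7] 53.8 47.5 80.6
boss top [359. 291.] [446.5 -65.1] [446.7 -65.4] 49.2 46.9 80.1
sros scene [318. 161.] [ 406.2 -175.4] [ 405.3 -175.6] 73.3 42.0 61.0
sros scene [318. 161.] [513.7  15.3] [ 380.5 -169.6] 1892.4 1376.5 -28.4
sros wrist [323. 236.] [ 406.6 -178.8] [ 406.5 -178.6] 43.4 38.7 -2.9
sros top [421. 313.] [446.5 -65.1] [446.7 -65.4] 49.2 46.9 80.1
```

View pics/p2.png

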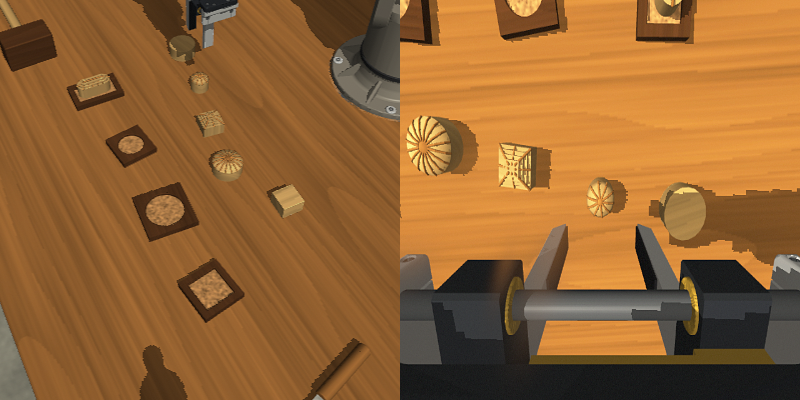

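The leaf lies in its cradle, at (93,88) in the left crop. The small rosette is centred between the fingers in the wrist view at about (600,198), so I'll grasp it.

```bash
python3 -m creep '[[[0.65,0,0.005,-0.15,0,0,0],[0.65,0,0,-0.2,0,0,0],[0.65,0,0,-0.15,0,0,0],[0.65,0,0,-0.08,0,0,0],[0.65,0,0,-0.04,0,0,0],[0.65,0,0,-0.021,0,0,0],[0.65,0,0,0,0,0,0],[0.25,0,0,0,0,0,0],[0.25,0,0,0,0,0,0],[0.25,0,0,0,0,0,0],[0.25,0,0,0,0,0,0],[0.25,0,0,0,0,0,0],[0.25,0,0,0,0,0,0]]]' 15
```

```text
t: 11.7
tcp_pos: [0.4062, -0.1803, 0.0233]
tcp_rot: [-180.0, -0.0, -2.9]
contact_force: [-0.4, 1.3, 7.3]
gripper_width: 0.0394
grip_force: 15.0
```

```bash
python3 -m creep '[[[0.25,0,0,0.08,0,0,0],[0.25,0,0,0.2,0,0,0],[0.25,0,0,0.2,0,0,0],[0.25,0.07,0.03,0,0,0,0],[0.25,0.13,0.054,0,0,0,0],[0.25,0.13,0.054,0,0,0,0],[0.25,0.13,0.054,0,0,0,0],[0.25,0.13,0.054,0,0,0,0],[0.25,0.13,0.054,0,0,0,0],[0.25,0.13,0.054,0,0,0,0],[0.25,0.13,0.054,0,0,0,0],[0.25,0.058,0.022,0,0,0,0],[0.25,0,0,0,0,0,0],[0.25,0,0,0,0,0,0]]]'
python3 - <<'E'
from h import *
w=eyes.snapshot('wrist');s=eyes.snapshot('scene')
print(proj(w,[[.6138,-.0943,.008]]))
cv2.imwrite('pics/p3.png',cv2.cvtColor(np.hstack([cv2.resize(s['pixels'][80:280,120:320],(400,400)),cv2.resize(w['pixels'],(400,400))]),cv2.COLOR_RGB2BGR))
E
```

```text
t: 13.45
tcp_pos: [0.6125, -0.095, 0.1188]
tcp_rot: [-180.0, 0.0, -3.0]
contact_force: [-0.7, 0.3, 0.3]
gripper_width: 0.0394
grip_force: 15.0
[[322.36990196 241.00245408]]
```

View pics/p3.png

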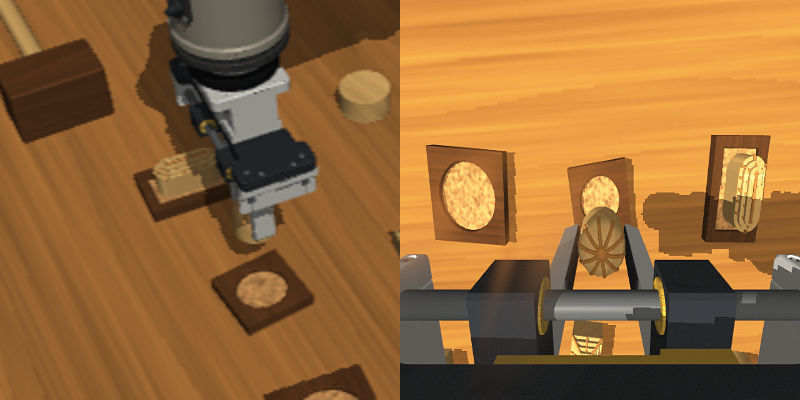

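The small rosette is firmly held, and the small cradle is ahead of it in the wrist view at (600,195). Lowering.

```bash
python3 -m creep '[[[0.25,0.006,0.003,-0.12,0,0,0],[0.25,0,0,-0.12,0,0,0],[0.25,0,0,-0.08,0,0,0],[0.25,0,0,-0.05,0,0,0],[0.25,0,0,-0.03,0,0,0],[0.25,0,0,-0.02,0,0,0],[0.25,0,0,-0.009,0,0,0],[0.25,0,0,-0.005,0,0,0],[0.25,0,0,-0.003,0,0,0],[0.25,0,0,0,0,0,0]]]'
```

```text
t: 14.8
tcp_pos: [0.6148, -0.0938, 0.0318]
tcp_rot: [-180.0, -0.0, -2.9]
contact_force: [-0.6, 0.0, 0.4]
gripper_width: 0.0394
grip_force: 15.0
```

```bash
python3 -m creep '[[[0.25,0,0,-0.003,0,0,0],[0.25,0,0,0,0,0,0],[0.7,0,0,0,0,0,0],[0.7,0,0,0,0,0,0],[0.7,0,0,0,0,0,0],[0.7,0,0,0,0,0,0],[0.7,0,0,0.05,0,0,0],[0.7,0,0,0.15,0,0,0],[0.7,0,0,0.2,0,0,0],[0.7,0,0,0.2,0,0,0],[0.7,-0.14,0.025,0,0,0,-0.013],[0.7,-0.14,0.025,0,0,0,-0.013],[0.7,-0.14,0.025,0,0,0,-0.013],[0.7,-0.14,0.025,0,0,0,-0.013],[0.7,-0.14,0.025,0,0,0,-0.013],[0.7,-0.142,0.025,0,0,0,-0.013],[0.7,0,0,0,0,0,0],[0.7,0,0,0,0,0,0]]]'
python3 - <<'E'
from h import *
w=eyes.snapshot('wrist');s=eyes.snapshot('scene')
hv=cv2.cvtColor(w['pixels'],cv2.COLOR_RGB2HSV)
q=proj(w,[[.4464,-.064,.016]])[0];print(q)
for th in(150,160,168):
  for z in (.016,.026):
    h,c=blob(w,q,z,thr=th);print(th,z,(c*1000).round(1),*rect(h))
cv2.imwrite('pics/p4.png',cv2.cvtColor(np.hstack([cv2.resize(s['pixels'][80:280,120:320],(400,400)),cv2.resize(w['pixels'],(400,400))]),cv2.COLOR_RGB2BGR))
E
```

```text
t: 17.05
tcp_pos: [0.4471, -0.0635, 0.1516]
tcp_rot: [-180.0, -0.1, -9.6]
contact_force: [0.1, -0.0, -0.0]
gripper_width: 0.0657
grip_force: 0.0
[324.12423864 236.44158257]
150 0.016 [446.1 -62.7] [446.2 -62.3] 48.1 45.3 -9.5
150 0.026 [448.5 -63.1] [448.5 -62.7] 46.5 43.8 -9.5
160 0.016 [446.7 -62.3] [446.2 -62.2] 48.2 46.0 -9.5
160 0.026 [449.  -62.7] [448.6 -62.6] 46.6 44.5 -9.5
168 0.016 [446.6 -62.4] [446.1 -62.2] 50.0 46.9 -9.6
168 0.026 [449.  -62.8] [448.5 -62.6] 48.4 45.3 -9.6
```

View pics/p4.png

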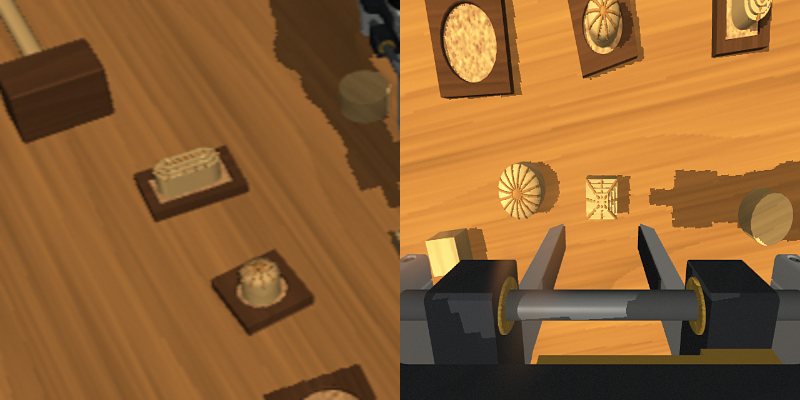

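The leaf at (190,178) and the small rosette at (262,280) sit in their recesses. The square boss, seen by the wrist camera at (603,197), is square to the fingers and centred. Grasping it.

```bash
python3 -m creep '[[[0.7,-0.002,0.002,-0.15,0,0,0],[0.7,0,0,-0.2,0,0,0],[0.7,0,0,-0.15,0,0,0],[0.7,0,0,-0.08,0,0,0],[0.7,0,0,-0.04,0,0,0],[0.7,0,0,-0.02,0,0,0],[0.7,0,0,0,0,0,0],[0.3,0,0,0,0,0,0],[0.3,0,0,0,0,0,0],[0.3,0,0,0,0,0,0],[0.3,0,0,0,0,0,0],[0.3,0,0,0,0,0,0],[0.3,0,0,0,0,0,0]]]' 15
```

```text
t: 18.77
tcp_pos: [0.4461, -0.0632, 0.0233]
tcp_rot: [-180.0, -0.0, -9.6]
contact_force: [-1.0, 1.9, 7.9]
gripper_width: 0.0438
grip_force: 15.0
```

```bash
python3 -m creep '[[[0.3,0,0,0.08,0,0,0],[0.3,0,0,0.2,0,0,0],[0.3,0,0,0.2,0,0,0],[0.3,0.047,0.081,0,0,0,0.0095],[0.3,0.094,0.162,0,0,0,0.019],[0.3,0.094,0.162,0,0,0,0.019],[0.3,0.094,0.162,0,0,0,0.019],[0.3,0.094,0.162,0,0,0,0.019],[0.3,0.094,0.162,0,0,0,0.019],[0.3,0.094,0.162,0,0,0,0.019],[0.3,0.094,0.162,0,0,0,0.019],[0.3,0.094,0.162,0,0,0,0.019],[0.3,0.094,0.162,0,0,0,0.019],[0.3,0.047,0.081,0,0,0,0.0065],[0.3,0,0,0,0,0,0],[0.3,0,0,0,0,0,0]]]'
python3 - <<'E'
from h import *
w=eyes.snapshot('wrist');s=eyes.snapshot('scene')
cv2.imwrite('pics/p5.png',cv2.cvtColor(np.hstack([cv2.resize(s['pixels'][200:480,200:480],(400,400)),cv2.resize(w['pixels'],(400,400))]),cv2.COLOR_RGB2BGR))
E
```

```text
t: 20.78
tcp_pos: [0.6334, 0.2594, 0.1186]
tcp_rot: [180.0, 0.1, 6.3]
contact_force: [0.9, -0.3, -0.5]
gripper_width: 0.0439
grip_force: 15.0
```

View pics/p5.png

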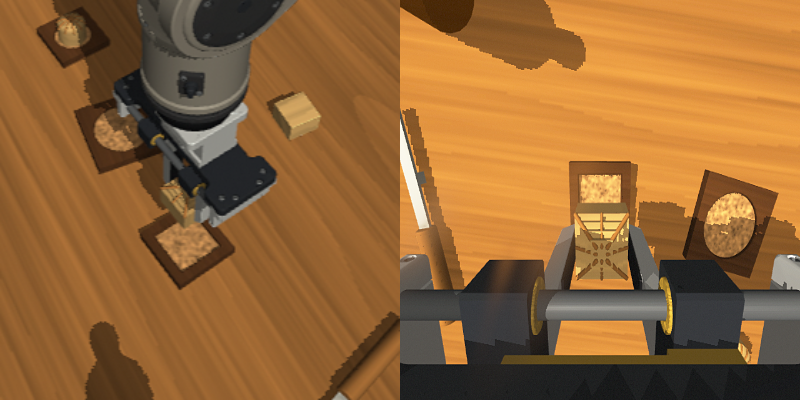

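The boss is held squarely over its cradle, and its edges run parallel to the recess at (600,190) in the wrist view. I'll lower it.

```bash
python3 -m creep '[[[0.3,0.001,0.006,-0.12,0,0,0],[0.3,0,0,-0.12,0,0,0],[0.3,0,0,-0.08,0,0,0],[0.3,0,0,-0.05,0,0,0],[0.3,0,0,-0.03,0,0,0],[0.3,0,0,-0.02,0,0,0],[0.3,0,0,-0.009,0,0,0],[0.3,0,0,-0.005,0,0,0],[0.3,0,0,-0.003,0,0,0],[0.3,0,0,0,0,0,0]]]'
```

```text
t: 22.12
tcp_pos: [0.6342, 0.2619, 0.0318]
tcp_rot: [-180.0, -0.0, 6.4]
contact_force: [0.5, -0.1, 0.1]
gripper_width: 0.0438
grip_force: 15.0
```

```bash
python3 -m creep '[[[0.3,0,0,-0.003,0,0,0],[0.3,0,0,0,0,0,0],[0.7,0,0,0,0,0,0],[0.7,0,0,0,0,0,0],[0.7,0,0,0,0,0,0],[0.7,0,0,0,0,0,0],[0.7,0,0,0.05,0,0,0],[0.7,0,0,0.15,0,0,0],[0.9,0,0,0.2,0,0,0],[0.9,0,0,0.2,0,0,0],[0.9,-0.1,-0.133,0,0,0,0],[0.9,-0.1,-0.133,0,0,0,0],[0.9,-0.1,-0.133,0,0,0,0],[0.9,-0.1,-0.133,0,0,0,0],[0.9,-0.1,-0.133,0,0,0,0],[0.9,-0.1,-0.133,0,0,0,0],[0.9,-0.1,-0.133,0,0,0,0],[0.9,-0.1,-0.13,0,0,0,0],[0.9,0,0,0,0,0,0],[0.9,0,0,0,0,0,0]]]'
python3 - <<'E'
from h import *
w=eyes.snapshot('wrist');s=eyes.snapshot('scene')
q=proj(w,[[.4742,.0497,.016]])[0];print(q)
for th in(150,165):
    h,c=blob(w,q,.016,thr=th);print(th,(c*1000).round(1),*rect(h))
cv2.imwrite('pics/p6.png',cv2.cvtColor(np.hstack([cv2.resize(s['pixels'][200:480,200:480],(400,400)),cv2.resize(w['pixels'],(400,400))]),cv2.COLOR_RGB2BGR))
E
```

```text
t: 24.62
tcp_pos: [0.4747, 0.0502, 0.1515]
tcp_rot: [-180.0, -0.1, 6.4]
contact_force: [-0.3, -0.5, 0.6]
gripper_width: 0.0845
grip_force: 0.0
[323.75619436 236.61830042]
150 [473.6  50.7] [472.7  50.5] 61.6 60.5 -36.7
165 [473.7  50.6] [473.4  50.8] 63.3 61.8 6.5
```

View pics/p6.png

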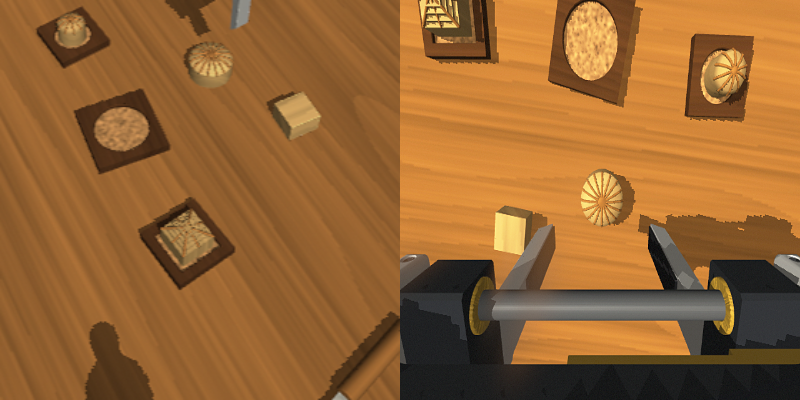

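The boss is seated, at (188,235) in the left crop, and the large rosette at (606,197) is centred between the fingers. The square blank is well clear of them. Grasping.

```bash
python3 -m creep '[[[0.9,-0.004,0,-0.15,0,0,0],[0.9,0,0,-0.2,0,0,0],[0.9,0,0,-0.15,0,0,0],[0.9,0,0,-0.08,0,0,0],[0.9,0,0,-0.04,0,0,0],[0.9,0,0,-0.02,0,0,0],[0.9,0,0,0,0,0,0],[0.45,0,0,0,0,0,0],[0.45,0,0,0,0,0,0],[0.45,0,0,0,0,0,0],[0.45,0,0,0,0,0,0],[0.45,0,0,0,0,0,0],[0.45,0,0,0,0,0,0]]]' 18
```

```text
t: 26.35
tcp_pos: [0.4735, 0.0498, 0.0233]
tcp_rot: [-180.0, -0.0, 6.4]
contact_force: [-1.6, 1.0, 6.7]
gripper_width: 0.0598
grip_force: 18.0
```

```bash
python3 -m creep '[[[0.45,0,0,0.08,0,0,0],[0.45,0,0,0.2,0,0,0],[0.45,0,0,0.2,0,0,0],[0.45,0.06,0.012,0,0,0,0],[0.45,0.12,0.024,0,0,0,0],[0.45,0.12,0.024,0,0,0,0],[0.45,0.12,0.024,0,0,0,0],[0.45,0.12,0.024,0,0,0,0],[0.45,0.12,0.024,0,0,0,0],[0.45,0.108,0.024,0,0,0,0],[0.45,0,0,0,0,0,0],[0.45,0,0,0,0,0,0]]]'
```

```text
t: 27.85
tcp_pos: [0.6262, 0.0803, 0.1181]
tcp_rot: [180.0, 0.1, 6.4]
contact_force: [-0.0, -0.4, -0.8]
gripper_width: 0.0598
grip_force: 18.0
```

```bash
python3 -m creep '[[[0.45,0.002,0.002,-0.12,0,0,0],[0.45,0,0,-0.12,0,0,0],[0.45,0,0,-0.08,0,0,0],[0.45,0,0,-0.05,0,0,0],[0.45,0,0,-0.03,0,0,0],[0.45,0,0,-0.02,0,0,0],[0.45,0,0,-0.009,0,0,0],[0.45,0,0,-0.005,0,0,0],[0.45,0,0,-0.003,0,0,0],[0.45,0,0,0,0,0,0]]]'
```

```text
t: 29.1
tcp_pos: [0.6274, 0.0813, 0.0318]
tcp_rot: [-180.0, -0.0, 6.4]
contact_force: [-0.3, 0.5, -1.3]
gripper_width: 0.0597
grip_force: 18.0
```

Same height as the others, so I'll release, retreat and move clear toward the middle so all the cradles can be seen.

```bash
python3 -m creep '[[[0.45,0,0,-0.003,0,0,0],[0.45,0,0,0,0,0,0],[0.85,0,0,0,0,0,0],[0.85,0,0,0,0,0,0],[0.85,0,0,0,0,0,0],[0.85,0,0,0,0,0,0],[0.85,0,0,0.05,0,0,0],[0.85,0,0,0.15,0,0,0],[0.85,0,0,0.2,0,0,0],[0.85,0,0,0.2,0,0,0],[0.85,-0.13,0,0.1,0,0,0],[0.85,-0.15,0,0.1,0,0,0],[0.85,-0.15,0,0.1,0,0,0],[0.85,-0.15,0,0,0,0,0],[0.85,-0.15,0,0,0,0,0],[0.85,0,0,0,0,0,0],[0.85,0,0,0,0,0,0],[0.85,0,0,0,0,0,0]]]'
python3 - <<'E'
from h import *
t=eyes.snapshot('top');s=eyes.snapshot('scene');print(ctrl.get_state()['contact_force'].round(1))
cv2.imwrite('pics/p7.png',cv2.cvtColor(np.vstack([cv2.resize(t['pixels'][150:350,130:530],(600,300)),cv2.resize(s['pixels'][100:420,140:540],(600,300))]),cv2.COLOR_RGB2BGR))
for n,(x,y) in dict(sqblank=(420.7,178),rblank=(384.4,-303.2)).items():
    h,c=blob(t,proj(t,[[x/1e3,y/1e3,.016]])[0],.016);print(n,(c*1000).round(1))
E
```

```text
t: 31.35
tcp_pos: [0.4821, 0.081, 0.2113]
tcp_rot: [180.0, -0.0, 6.4]
contact_force: [-0.5, -0.2, -0.2]
gripper_width: 0.0797
grip_force: 0.0
[-0.7 -0.6  0.8]
sqblank [359.6 172.5]
rblank [ 384.2 -301.4]
```

View pics/p7.png

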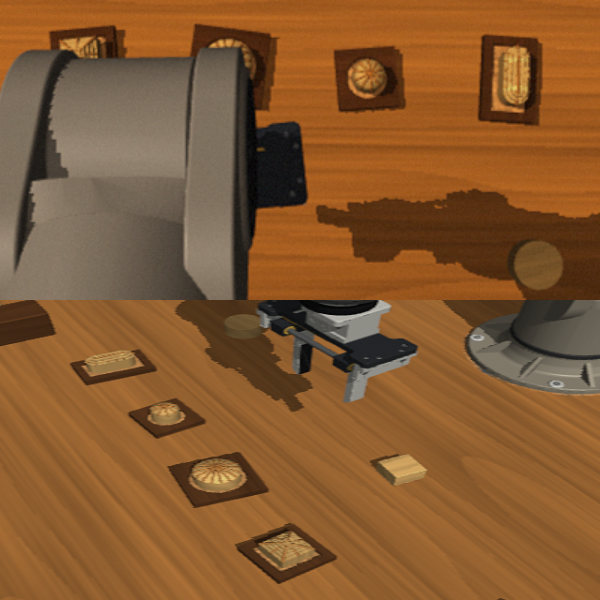

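All four ornaments sit level in their own recesses in both views. The round blank is unmoved, and the square blank is where it was in the scene view; its top-view figure is false because the arm covers it. The gripper is touching nothing, so I'm handing in.

```bash
python3 -c "
from bench import close_job
print(close_job())"
```

```text
the job is handed in; nothing more can be done
None
```

I handed the job in at about 31 s with all four carved ornaments set down carved face up in their matching cradles and the two plain blanks not moved; the final pictures agree, but the hand-in returned no verdict.

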